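# Clamp a model freight car in the hobby vise with the T-key

## Task

Take the steel T-key out of its wooden rack, put its square end down the round turret of the hobby vise and turn it while pressing until it drops fully into the square socket inside. Then turn the key clockwise until the jaw is fully closed on the model freight car, let go and leave the key standing in the turret. Leave the car in the vise and the things around it alone.

Things in the scene. Friction and masses are not known exactly. Their poses are not given: they have to be found in the camera images.
- vise: Fixed hobby vise: grey base 185 x 130 x 14 mm; along its +x stand an aluminium turret (round, 52 mm across, 62 mm tall), a moving jaw, a soft bed, a fixed jaw. Origin: on the table under the turret's axis; z up. Jaws (110 mm along y, tops 58 mm up) and car (top 71 mm up) lie 62 to 133 mm from that axis. A clutch slips if the key is turned with over 0.6 N m.
- mouth (a point): Centre of the turret's mouth on its axis, level with its top; axes as the vise. A cone 34 mm wide narrows within 9 mm to a round bore of 20 mm. Not dropped in, the key's tip stops 20 to 32 mm below this point, depending on how hard it is pressed; dropped in, it goes 36 to 43 mm below it while pressed, and rests over 32 mm below it when let go.
- socket_top (a point): Top of the steel socket in the bore, 20 mm below the mouth. Its square hole is 13.5 mm wide, 16 mm deep; its angle differs each time, is not measured and repeats every quarter turn; the key drops in within about 7 degrees of it. The socket is on a spring: pressed, it yields from about 2.6 N, 1.3 N per mm, at most 6 mm. At the start it is against a stop anticlockwise (seen from above).
- jaw (a joint): Travel of the moving jaw, m: 0 at the start (open); meets the car, pressed to the fixed jaw, at 0.0084; hard stop 0.009. Turning the key clockwise (from above) in the socket closes it 7.5 mm per rad, against about 0.13 N m: 1.2 rad in all, plus up to 0.3 rad of play of the key in the socket. It stays where it is left.
- rack: Fixed light wood block, 70 x 110 x 42 mm (x, y, z), origin under its centre on the table. The key stands in its middle hole: 20 mm wide, 32 mm deep. Two 12 mm holes at y = +-38 mm are empty.
- key: Loose steel T-key, 0.10 to 0.21 kg, 89 mm tall, upright in the rack, its tip 10 mm above the table. Origin: centre of the tip; z up the shank. From the tip up: square bit 12 mm wide (sides along key x and y) to 18 mm, its lowest 4 mm tapering to 8.5 mm; round shank 16.6 mm across to 75 mm; cross bar from 75 to 89 mm.
- key_bar (a point): Centre of the key's cross bar, 82 mm above the key's tip; axes as the key. The bar is 64 mm long (key x), 10 mm thick (key y) and 14 mm tall.
- car: Loose model freight car (boxcar), oxide brown, 34 mm wide (x), 140 mm long (y), 51 mm tall, standing on the bed 20 mm above the table between the jaws. Origin: centre of its underside.
- spare_car: Bystander: another loose model freight car of the same size on the table, length along its y; origin: centre of its underside.
- paint_jar: Bystander: small loose jar, 36 mm across, 48 mm tall, origin at the centre of its underside.
- tumbler: Bystander: loose dark steel drinking tumbler, 84 mm across, 178 mm tall, origin at the centre of its underside.

How it is judged:
On the way, in this order (a step that is already met when the one before it is completed fails the run):
1. the key has dropped into the square socket: upright, its tip over 34 mm below the turret's mouth (z of key in the frame of mouth below -0.034 m and horizontal distance between key and mouth below 0.006 m and angle between key's own z axis and vertical below 0.15 rad), for 0.1 s.
2. the key, still in the socket, has closed the jaw (travel over 8 mm) (value of joint jaw above 0.008 m and z of key in the frame of mouth below -0.03 m), for 0.1 s.
At the end, for the whole second after the job is handed in: Jaw travel stays over 8 of 9 mm; key released in the socket, tip over 30 mm below the mouth, within 6 mm of its axis and 0.15 rad of upright; car upright on the bed at the fixed jaw (origin 95 to 101 mm from the turret axis, within 20 mm of the middle); both at rest (all of step 2 and horizontal distance between key and mouth below 0.006 m and angle between key's own z axis and vertical below 0.15 rad and x of car in the frame of vise between 0.095 and 0.101 m and y of car in the frame of vise between -0.02 and 0.02 m and height (world z) of car below 0.025 m and angle between car's own z axis and vertical below 0.1 rad and linear speed of each of key, car below 0.02 m/s); the robot touches nothing.
It fails at once if the model car is lifted more than 10 mm off the bed or tipped over (height (world z) of car above 0.03 m or angle between car's own z axis and vertical above 0.35 rad).
It fails at once if a bystander (spare car, jar, tumbler) is moved more than 20 mm (distance of any of spare_car, paint_jar, tumbler from where it was at the start of the episode above 0.02 m).
It also fails if it takes over 51 s, if anything falls off the work surface, if the arm or the gripper's body presses on something with over 40 N, if the wrist force passes 120 N, or if a joint passes its speed limit or range.

## Robot

A 7-joint arm with a two-finger parallel gripper is mounted at the origin on the work surface. World frame = base frame: x ahead of the robot, y to its left, z up, the work surface at z = 0. Lengths are in m, angles in rad, forces in N, time in s.
With the tool pointing down it reaches from about 0.4 to 0.85 m from the base axis. Payload 4.4 kg.
Tool frame: the origin (TCP) lies at the very end of the fingers, on their centre line; the grasp point (between the pads) lies 19 mm behind it; z points along the fingers, y is the direction in which the jaws open and shut (so a half turn about z gives the same grasp; the last joint's range is limited). The gripper opens to 94 mm and grips with 3 to 60 N. Pads are 16 mm wide; open, the fingers measure 119 mm over their backs; the gripper's body (75 mm by 177 mm) begins 78 mm behind the grasp point.
Start: joints at [-1.248, 0.628, 0.038, 1.517, -0.027, 0.996, -0.02], TCP at [0.246, 0.602, 0.205] pointing down, gripper open.
Joint ranges: [-3.06, 3.06], [-0.37, 2.12], [-1.25, 1.32], [0.18, 2.47], [-1.1, 4.24], [0.23, 1.98], [-2.94, 2.94]. Speed limits (rad/s): [2.57, 2.57, 3.14, 3.14, 3.14, 3.14, 3.14].

## Interface

Orientations are given as a rotation vector (axis times angle).
In Python, from cell import ctrl gives the robot as it stands. The module is installed in compiled form; this text tells all that it offers.
- The arm moves only by the shell command python3 -m handwheel 'ROWS' [FORCE]. ROWS is a JSON object of lists of equal length, an entry for each row: "offset": the shift along the world's x, y, z in mm, a list of three; "twist": the turn about the world's z in degrees; "fingers": the gripper command: -1 is shut, 1 is fully open, values between are in proportion. In form: {"offset": [[dx, dy, dz], ...], "twist": [twist, ...], "fingers": [fingers, ...]}. A call has 1 to 5 rows; each row shifts and turns the pose as measured when the row begins; what a row does not reach is not made up. A row lasts 1/10 s, in which the tool goes at most 50 mm and 8.59 degrees, less where a joint would pass 70% of its speed; a pose out of reach is approached as far as the arm can. A call with a gripper value outside its range is refused whole. The fingers move at their own pace and stop on an object; FORCE is the grip in N (left out, the last holds). Time passes only in rows, so rows that do not move let the fingers close. It gives the time, the measured TCP pose, the force and the opening at its end, in the units of the state.
- ctrl.observe(): the state, without advancing time (a new reading comes with each control period).
- ctrl.snapshot(name): name is "side" or "top"; returns a dict with "color" (480x640x3 uint8, red, green, blue), "intrinsics" (3x3 intrinsics, pixels), "world_from_camera" (4x4, takes a point from camera to world coordinates). Camera axes: x right, y up, looking along -z (the intrinsics and any distortion apply to the point x, -y, -z); pixel columns grow to the right and rows downward; lengths in m; the calibration is good to about 2 mm. A picture is of the moment at which its call begins. There is no depth.
- ctrl.sign_off(): hands the job in, once; it reports no verdict.
The state is a dict: "t": time; "joint_positions": joint angles; "qd": joint speeds; "joint_torque": joint torques, N m; "position": TCP position; "eef_rot": TCP orientation; "wrist_force": force on the tool from outside, world axes, zero at the start; "torque": the same for the moment, N m; "grip_width": finger opening in m.
Only numpy, scipy, OpenCV 4.12 (cv2) and the standard library are available. Lean on these libraries where they do the work, as an engineer would, in place of code of your own. Each camera call takes 0.05 s, during which the arm holds its last target.

## Working session

There is one attempt and no reset: what is moved stays moved. The work goes in short steps, Python scripts to look and compute and a shell command to move; the robot and the scene stay as the last step left them, time stands still between calls to the robot, and variables do not carry over. Pictures are saved under pics/ and viewed, and the job is handed in when it is done.

```bash
mkdir -p pics; python3 - <<'E'
from cell import ctrl
import cv2
s=ctrl.observe();print(s)
for n in("side","top"):
    d=ctrl.snapshot(n);cv2.imwrite(f"pics/{n}0.png",d["color"][...,::-1]);print(d["intrinsics"],d["world_from_camera"],[k for k in d])
E
```

```text
{'t': 0.0, 'joint_positions': array([-1.24780704,  0.6293319 ,  0.03841099,  1.51835888, -0.02700274,
        0.99625676, -0.02001638]), 'qd': array([ 1.27191278e-03, -8.21211054e-04,  4.59026791e-04, -1.20814661e-03,
       -5.87390547e-04,  2.97666374e-04, -2.84423872e-05]), 'joint_torque': array([ 5.35273671e-05, -5.49732757e+01,  1.14336301e+00, -1.86628675e+01,
       -5.22498542e-02,  2.38472881e-02,  1.59764818e-04]), 'position': array([0.24610237, 0.60090451, 0.20456567]), 'eef_rot': array([-6.06789958e-01, -3.08207523e+00,  2.83323666e-03]), 'wrist_force': array([-0.10832595, -0.30526924,  0.11400199]), 'torque': array([-0.04722394, -0.0220579 , -0.03231869]), 'grip_width': 0.09391954111423757}
[[478.02154633   0.         324.32388372]
 [  0.         478.02154633 237.89298239]
 [  0.           0.           1.        ]] [[ 0.87744881  0.32558441 -0.35224761  0.07829522]
 [-0.47937504  0.62097864 -0.62014925 -0.77313554]
 [ 0.01682732  0.71300794  0.70095401  0.93444957]
 [ 0.          0.          0.          1.        ]] ['color', 'intrinsics', 'world_from_camera']
[[550.04988668   0.         314.9864828 ]
 [  0.         550.04988668 239.43311846]
 [  0.           0.           1.        ]] [[-3.37064643e-02  9.69257707e-01 -2.43728069e-01  1.95250597e-01]
 [-9.99431771e-01 -3.26646430e-02  8.31604803e-03 -7.42135089e-03]
 [ 9.91032754e-05  2.43869880e-01  9.69807956e-01  1.42479922e+00]
 [ 0.00000000e+00  0.00000000e+00  0.00000000e+00  1.00000000e+00]] ['color', 'intrinsics', 'world_from_camera']
```

View pics/side0.png

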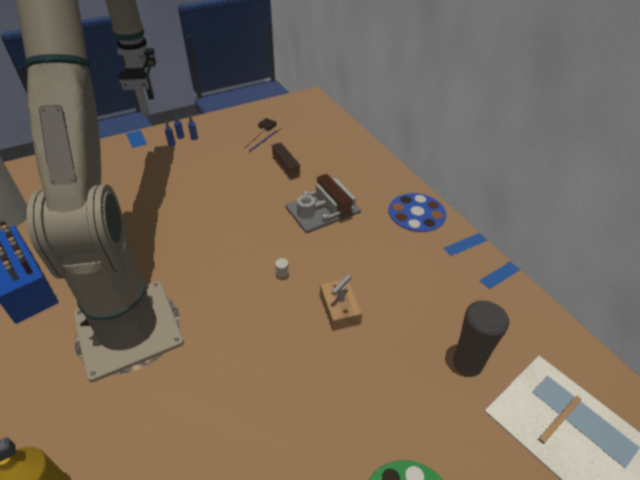

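View pics/top0.png

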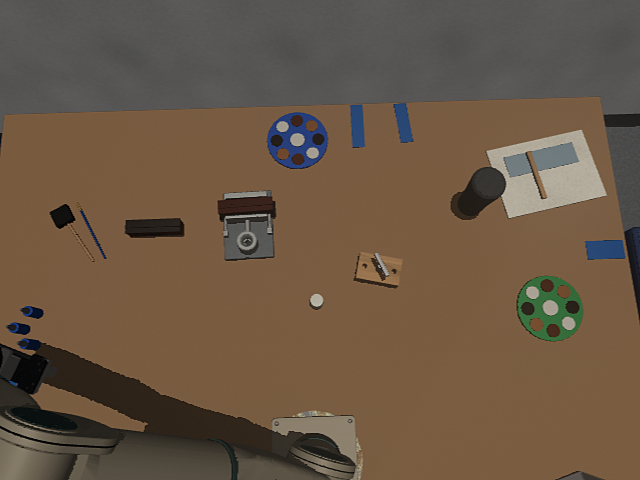

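The top view has the turret at about (247,240), the car in the jaws at (247,207) and the rack with the key at (380,267). The jar is at (317,300), the spare car at (155,228) and the tumbler at (480,195). I'll zoom in next.

```bash
python3 - <<'E'
import cv2,numpy as np
t=cv2.imread("pics/top0.png");s=cv2.imread("pics/side0.png")
a=cv2.resize(t[240:300,345:415],None,fx=5.5,fy=5.5,interpolation=cv2.INTER_CUBIC)
b=cv2.resize(t[180:270,210:285],None,fx=5,fy=5,interpolation=cv2.INTER_CUBIC)
c=cv2.resize(s[265:335,310:375],None,fx=5.5,fy=5.5,interpolation=cv2.INTER_CUBIC)
d=cv2.resize(s[165:235,280:370],None,fx=4.4,fy=4.4,interpolation=cv2.INTER_CUBIC)
def pad(i,h=450,w=400):
    o=np.zeros((h,w,3),np.uint8);o[:min(h,i.shape[0]),:min(w,i.shape[1])]=i[:h,:w];return o
cv2.imwrite("pics/zt.png",np.hstack([pad(a),pad(b)]));cv2.imwrite("pics/zs.png",np.hstack([pad(c),pad(d)]))
E
```

```text
(no output)
```

View pics/zt.png

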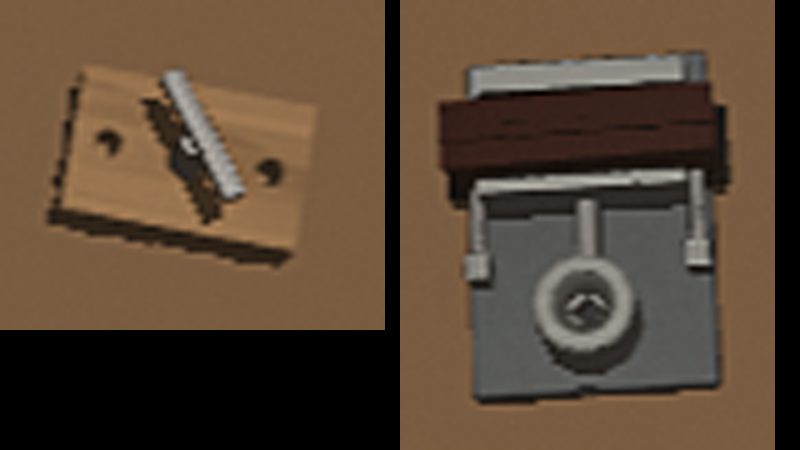

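View pics/zs.png

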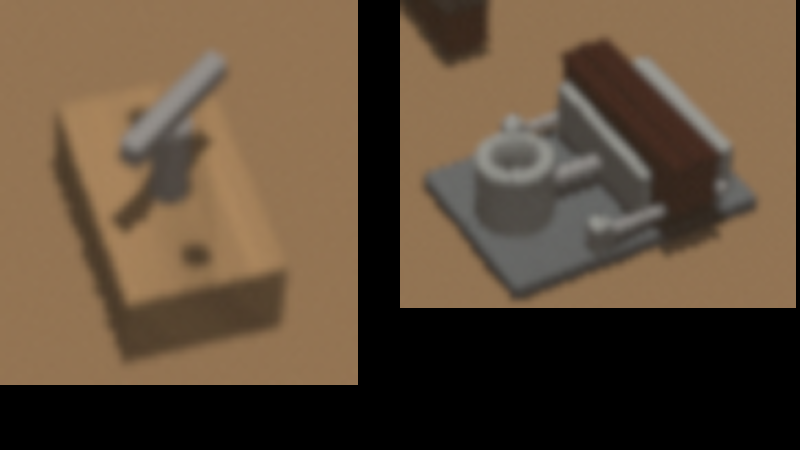

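```bash
cat > h.py <<'E'
import numpy as np,cv2
def ray(d,uv,z):
    K=d["intrinsics"];T=d["world_from_camera"]
    p=np.array([(uv[0]-K[0,2])/K[0,0],-(uv[1]-K[1,2])/K[1,1],-1.]);v=T[:3,:3]@p
    return T[:3,3]+v*(z-T[2,3])/v[2]
def proj(d,P):
    K=d["intrinsics"];T=d["world_from_camera"];q=T[:3,:3].T@(np.array(P)-T[:3,3])
    return K[0,0]*q[0]/-q[2]+K[0,2],-K[1,1]*q[1]/-q[2]+K[1,2]
def blobs(img,roi,smax=45,vmin=100,amin=30):
    x0,y0,x1,y1=roi;h=cv2.cvtColor(img[y0:y1,x0:x1],cv2.COLOR_RGB2HSV)
    m=((h[...,1]<smax)&(h[...,2]>vmin)).astype(np.uint8)
    c,_=cv2.findContours(m,cv2.RETR_EXTERNAL,cv2.CHAIN_APPROX_NONE,offset=(x0,y0))
    return m,[k for k in c if cv2.contourArea(k)>amin]
E
python3 - <<'E'
from cell import ctrl
from h import *
T=ctrl.snapshot("top");S=ctrl.snapshot("side")
for n,d,rois in(("top",T,[(350,245,410,295),(225,222,270,256)]),("side",S,[(315,265,365,320),(290,190,322,225)])):
    for i,r in enumerate(rois):
        for vm in (100,120,140,160):
            m,cs=blobs(d["color"],r,60,vm)
            for c in cs:
                rc=cv2.minAreaRect(c);b=cv2.boxPoints(rc)
                el=cv2.fitEllipse(c) if len(c)>5 else None
                z=.092 if i==0 else .062
                print(n,i,vm,cv2.contourArea(c),np.round(rc[0],1),np.round(rc[1],1),round(rc[2],1),"W",ray(d,rc[0],z).round(4),"ell",np.round(el[0],1),np.round(el[1],1),ray(d,el[0],z).round(4))
                if i==0: 
                    W=np.array([ray(d,q,.099)[:2] for q in c[:,0]]); vx=cv2.fitLine(W.astype(np.float32),cv2.DIST_L2,0,0,0).ravel()
                    rw=cv2.minAreaRect((W*1000).astype(np.float32));print("  bar",rw,"ang",np.degrees(np.arctan2(vx[1],vx[0])))
# wooden rack holes / jaws line for vise axis
for uv in [(225,228),(273,228)]: print(uv)
E
```

```text
top 0 100 77.5 [380.6 264.3] [25.1  6.2] 61.7 W [ 0.4615 -0.1786  0.092 ] ell [381.4 264.2] [ 5.6 24.1] [ 0.4616 -0.1806  0.092 ]
  bar ((460.3713684082031, -177.6343231201172), (61.78341293334961, 15.389893531799316), 24.5195369720459) ang 24.643187
top 0 120 69.0 [380.6 264.3] [25.1  6.2] 61.7 W [ 0.4615 -0.1786  0.092 ] ell [381.4 264.2] [ 5.7 23.5] [ 0.4615 -0.1807  0.092 ]
  bar ((460.3748474121094, -177.63272094726562), (61.775733947753906, 15.389893531799316), 24.5195369720459) ang 24.258892
top 0 140 41.5 [381.8 263.6] [25.   3.6] 63.4 W [ 0.4631 -0.1818  0.092 ] ell [382.3 264.9] [ 3.3 25.3] [ 0.4598 -0.1828  0.092 ]
  bar ((461.8402099609375, -180.80699157714844), (61.574954986572266, 8.918445587158203), 22.843399047851562) ang 25.511003
top 1 100 287.0 [244.7 236.9] [25.5 19.2] 63.4 W [0.5505 0.1603 0.062 ] ell [246.3 237.9] [17.9 25.3] [0.5476 0.1563 0.062 ]
top 1 120 245.5 [246.3 240.1] [17.4 18.3] 63.4 W [0.5419 0.1563 0.062 ] ell [246.3 240.1] [17.3 18.2] [0.5418 0.1563 0.062 ]
top 1 140 214.5 [246.5 240. ] [16. 17.] 90.0 W [0.5421 0.1558 0.062 ] ell [246.3 240.1] [16.
[... 484 characters left out ...]
.193629264831543), 23.10936737060547) ang 22.97241
side 0 140 35.0 [340.8 282.8] [ 2.1 22.6] 45.0 W [ 0.4646 -0.1743  0.092 ] ell [340.7 282.8] [ 2.4 24.1] [ 0.4644 -0.1743  0.092 ]
  bar ((462.01422119140625, -178.96902465820312), (60.09807586669922, 5.399013042449951), 23.162263870239258) ang 23.60641
side 1 100 135.0 [310.8 219.5] [12.8 25. ] 73.1 W [0.5184 0.0781 0.062 ] ell [310.3 216.6] [15.9 23.6] [0.5227 0.0891 0.062 ]
side 1 100 276.0 [304.  201.2] [18.5 31.1] 65.4 W [0.5367 0.1551 0.062 ] ell [305.4 201.8] [17.7 31.2] [0.539  0.1509 0.062 ]
side 1 120 166.0 [305. 198.] [14. 18.] 90.0 W [0.5456 0.1662 0.062 ] ell [306.3 198.5] [13.6 18.3] [0.5477 0.1625 0.062 ]
(225, 228)
(273, 228)
```

```bash
python3 - <<'E'
from cell import ctrl
from h import *
T=ctrl.snapshot("top");S=ctrl.snapshot("side")
print("turret top->side",proj(S,(.542,.1563,.062)),"bar",proj(S,(.461,-.180,.099)))
for n,d,r,uv in(("top",T,(355,247,405,290),(380,267)),("side",S,(315,270,370,335),(340,300))):
    h=cv2.cvtColor(d["color"],cv2.COLOR_RGB2HSV);print(n,h[uv[1],uv[0]])
vis=[]
for d,P,half in((T,(.542,.1563,.062),22),(S,(.542,.1563,.062),22),(T,(.461,-.180,.099),22),(S,(.461,-.18,.099),22)):
    u,v=proj(d,P);x0,y0=int(u)-half,int(v)-half
    im=cv2.resize(d["color"][y0:y0+2*half,x0:x0+2*half,::-1],(380,290) and (290,290),interpolation=cv2.INTER_CUBIC);f=290/44
    m=lambda Q:tuple(int(round((a-b+.5)*f)) for a,b in zip(proj(d,Q),(x0,y0)))
    if P[2]<.07:
        for rr in(.026,.017): cv2.polylines(im,[np.array([m((P[0]+rr*np.cos(a),P[1]+rr*np.sin(a),.062)) for a in np.linspace(0,6.28,40)])],True,(0,255,0),1)
    else:
        c=np.array(P);a=np.radians(24.3);x=np.array([np.cos(a),np.sin(a),0])*.032;y=np.array([-np.sin(a),np.cos(a),0])*.005
        cv2.polylines(im,[np.array([m(c+x+y),m(c+x-y),m(c-x-y),m(c-x+y)])],True,(0,255,0),1)
    vis.append(im)
cv2.imwrite("pics/ov.png",np.vstack([np.hstack(vis[:2]),np.hstack(vis[2:])]))
for n,uv,z in(("jar",(316.5,300),.048),("tumb base",(467,205),0),("spare",(154,222),.051)):print(n,ray(T,uv,z).round(3))
E
```

```text
turret top->side (np.float64(305.45030072566567), np.float64(200.36965803609377)) bar (np.float64(340.75696093779334), np.float64(283.0287831883339))
top [ 16  20 140]
side [16 42 79]
jar [ 0.384 -0.018  0.048]
tumb base [ 0.636 -0.435  0.   ]
spare [0.601 0.397 0.051]
```

View pics/ov.png

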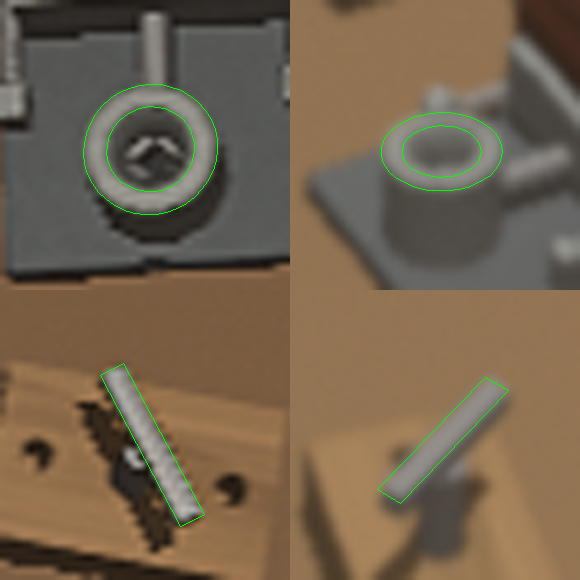

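The overlay matches in both views: the turret is at (0.542, 0.156), and the bar is at (0.461, -0.180) at 24.3°. I'll move the arm over the key.

```bash
python3 -m handwheel '{"offset":[[31,-30,0],[31,-40,0],[31,-40,0],[31,-40,0],[31,-40,0]],"twist":[4,4,4,4,4],"fingers":[1,1,1,1,1]}' 60
python3 - <<'E'
from cell import ctrl
print(ctrl.observe()["joint_positions"].round(3))
E
```

```text
t: 0.8
position: [0.3945, 0.4156, 0.2041]
eef_rot: [-0.013, -3.137, -0.005]
wrist_force: [1.7, 0.4, -0.5]
grip_width: 0.0939
[-0.81   0.519 -0.071  1.737  0.038  0.888  0.667]
```

```bash
python3 -m handwheel '{"offset":[[20,-48,-8],[15,-48,-8],[10,-48,-8],[5,-48,-8],[5,-48,-8]],"twist":[3,3,3,3,3],"fingers":[1,1,1,1,1]}'
python3 -m handwheel '{"offset":[[3,-48,-8],[3,-48,-5],[0,-48,0],[0,-48,0],[0,-48,0]],"twist":[3,3,3,1,0],"fingers":[0.6,0.2,0,-0.2,-0.3]}'
python3 - <<'E'
from cell import ctrl
s=ctrl.observe();print(s["joint_positions"].round(3),s["position"])
E
```

```text
t: 1.3
position: [0.4534, 0.1771, 0.1662]
eef_rot: [-0.41, 3.112, 0.01]
wrist_force: [0.9, 0.1, -0.8]
grip_width: 0.0941
t: 1.8
position: [0.4595, -0.0717, 0.1527]
eef_rot: [-0.693, 3.06, 0.011]
wrist_force: [1.4, -0.1, 0.3]
grip_width: 0.0573
[ 0.247  0.454 -0.203  2.072  0.138  0.626  1.969] [ 0.45945563 -0.07174041  0.15267429]
```

```bash
python3 -m handwheel '{"offset":[[1,-45,0],[0,-45,0],[0,-18,0],[0,0,0]],"twist":[-1,0,0,0],"fingers":[-0.2,-0.2,-0.2,-0.2]}'
python3 - <<'E'
from cell import ctrl
from h import *
s=ctrl.observe();print(s["joint_positions"].round(3),s["position"],s["eef_rot"])
T=ctrl.snapshot("top");S=ctrl.snapshot("side")
a=T["color"][225:305,330:430];b=S["color"][230:330,290:400]
cv2.imwrite("pics/a1.png",np.hstack([cv2.resize(a,(400,320)),cv2.resize(b,(352,320))])[...,::-1])
E
```

```text
t: 2.2
position: [0.459, -0.1933, 0.1531]
eef_rot: [-0.645, 3.069, 0.004]
wrist_force: [-0.6, -0.4, 0.1]
grip_width: 0.0377
[ 0.483  0.492 -0.195  1.99   0.14   0.669  2.185] [ 0.45902979 -0.19334785  0.15307362] [-0.64466326  3.06920977  0.00352218]
```

View pics/a1.png

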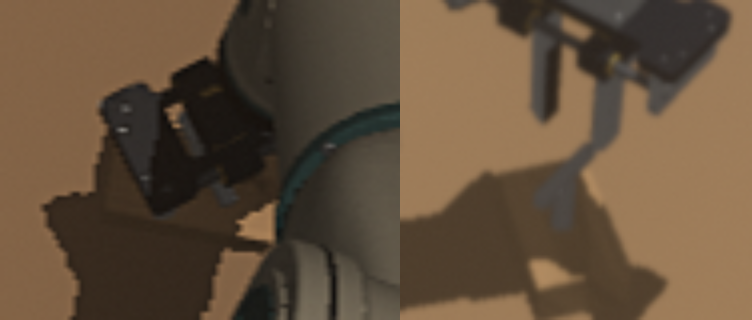

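The fingers straddle the bar direction, but y is 13 mm past the target. I'll correct that and go down.

```bash
python3 -m handwheel '{"offset":[[2,13,0],[0,0,0],[0,0,-25]],"twist":[0.5,0,0],"fingers":[-0.2,-0.2,-0.2]}'
python3 - <<'E'
from cell import ctrl
s=ctrl.observe();print(s["position"],s["eef_rot"])
E
```

```text
t: 2.6
position: [0.4646, -0.1702, 0.1302]
eef_rot: [-0.678, 3.056, 0.005]
wrist_force: [-0.3, -0.3, 0.3]
grip_width: 0.0376
[ 0.46462897 -0.17019215  0.13022577] [-0.67849269  3.05577842  0.00513177]
```

```bash
python3 -m handwheel '{"offset":[[-2,-6,0],[0,0,0],[0,0,0]],"twist":[-1,0,0],"fingers":[-0.2,-0.2,-0.2]}'
python3 - <<'E'
from cell import ctrl
s=ctrl.observe();print(s["position"],s["eef_rot"])
E
```

```text
t: 2.9
position: [0.4616, -0.1719, 0.1294]
eef_rot: [-0.662, 3.063, 0.01]
wrist_force: [0.8, 0.4, -1.2]
grip_width: 0.0375
[ 0.46163326 -0.17189088  0.12944157] [-0.66197762  3.06303313  0.01001674]
```

```bash
python3 -m handwheel '{"offset":[[-1,-8,0],[0,0,0],[0,0,-20],[0,0,-10],[0,0,0]],"twist":[0,0,0,0,0],"fingers":[-0.2,-0.2,-0.2,-0.2,-0.2]}'
```

```text
t: 3.4
position: [0.4626, -0.1821, 0.1015]
eef_rot: [-0.659, 3.059, 0.004]
wrist_force: [-0.7, 0.2, 0.0]
grip_width: 0.0377
```

```bash
python3 -m handwheel '{"offset":[[-1,2,-14],[0,0,-14],[0,0,0],[0,0,0]],"twist":[0,0,0,0],"fingers":[-0.2,-0.2,-0.2,-0.2]}'
python3 - <<'E'
from cell import ctrl
from h import *
T=ctrl.snapshot("top");S=ctrl.snapshot("side")
a=T["color"][225:305,330:430];b=S["color"][230:330,290:400]
cv2.imwrite("pics/a2.png",np.hstack([cv2.resize(a,(400,320)),cv2.resize(b,(352,320))])[...,::-1])
E
```

```text
t: 3.8
position: [0.4628, -0.1809, 0.0747]
eef_rot: [-0.657, 3.057, 0.002]
wrist_force: [-0.1, -0.3, -0.3]
grip_width: 0.0375
```

View pics/a2.png

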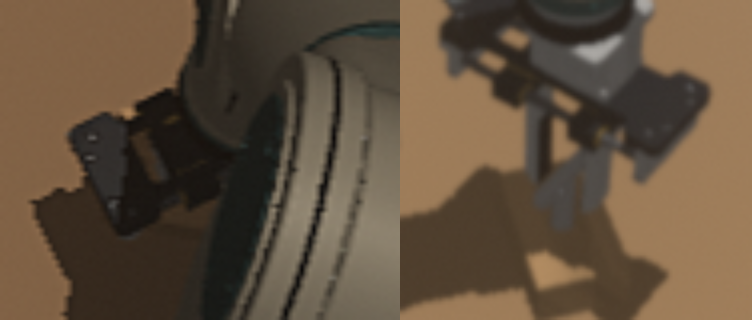

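The bar sits between the fingers, so I'll close.

```bash
python3 -m handwheel '{"offset":[[-1,1,-1],[0,0,0],[0,0,0],[0,0,0],[0,0,0]],"twist":[0,0,0,0,0],"fingers":[-1,-1,-1,-1,-1]}' 55
```

```text
t: 4.4
position: [0.4628, -0.1802, 0.0755]
eef_rot: [-0.656, 3.054, -0.0]
wrist_force: [-0.2, 0.9, -0.5]
grip_width: 0.015
```

```bash
python3 -m handwheel '{"offset":[[0,0,0],[0,0,12],[0,0,15],[0,0,20],[0,0,20]],"twist":[0,0,0,0,0],"fingers":[-1,-1,-1,-1,-1]}'
```

```text
t: 4.9
position: [0.4603, -0.1792, 0.144]
eef_rot: [-0.658, 3.06, 0.005]
wrist_force: [0.3, 0.3, -1.2]
grip_width: 0.0147
```

```bash
python3 -m handwheel '{"offset":[[0,0,15],[0,0,0],[0,0,0]],"twist":[0,0,0],"fingers":[-1,-1,-1]}'
python3 - <<'E'
from cell import ctrl
from h import *
T=ctrl.snapshot("top");S=ctrl.snapshot("side")
a=T["color"][225:305,330:430];b=S["color"][220:320,290:400]
cv2.imwrite("pics/a3.png",np.hstack([cv2.resize(a,(300,240)),cv2.resize(b,(495,450))[:240*1] if 0 else cv2.resize(b,(264,240))])[...,::-1])
cv2.imwrite("pics/a3s.png",cv2.resize(b,(660,600),interpolation=cv2.INTER_CUBIC)[...,::-1])
E
```

```text
t: 5.2
position: [0.4619, -0.1799, 0.1637]
eef_rot: [-0.657, 3.054, -0.0]
wrist_force: [-0.7, 0.1, -1.4]
grip_width: 0.0147
```

View pics/a3s.png

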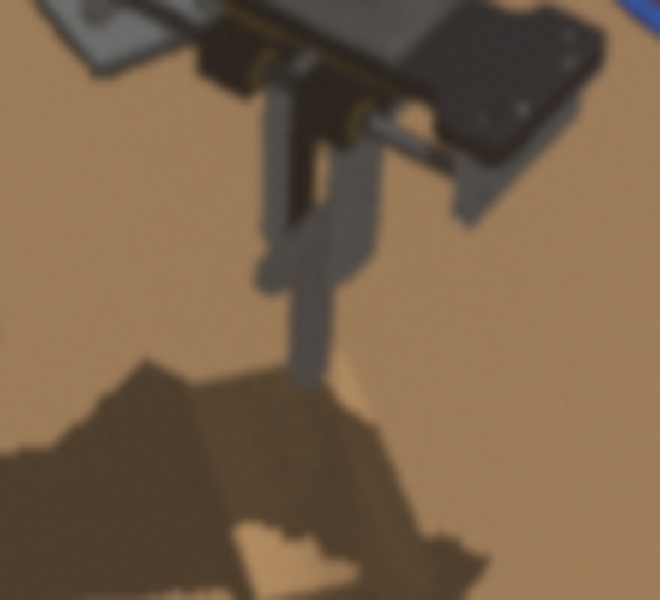

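The key is held upright, with the bar at about (310,230) of the crop and the tip at (308,385). The opening is 14.7 mm, so the pads probably pinch the shank just below the 10 mm bar. I'll carry it to the turret and regrip there if it slips.

```bash
python3 -m handwheel '{"offset":[[5,20,1],[9,38,1],[9,38,1],[9,38,1],[9,38,1]],"twist":[0,0,0,0,0],"fingers":[-1,-1,-1,-1,-1]}'
python3 -m handwheel '{"offset":[[9,38,1],[9,38,0],[8,30,0],[4,15,0],[0,0,0]],"twist":[0,0,0,0,0],"fingers":[-1,-1,-1,-1,-1]}'
```

```text
t: 5.8
position: [0.4989, -0.0096, 0.1635]
eef_rot: [-0.636, 3.07, -0.0]
wrist_force: [0.4, -0.2, -1.5]
grip_width: 0.0146
t: 6.3
position: [0.5268, 0.1241, 0.1596]
eef_rot: [0.654, -3.072, -0.006]
wrist_force: [-0.9, 0.6, -1.5]
grip_width: 0.0149
```

```bash
python3 -m handwheel '{"offset":[[9,20,0],[5,10,0],[0,0,0],[0,0,0]],"twist":[0,0,0,0],"fingers":[-1,-1,-1,-1]}'
```

```text
t: 6.7
position: [0.5386, 0.1495, 0.1566]
eef_rot: [0.648, -3.065, 0.0]
wrist_force: [-0.3, -1.2, -0.3]
grip_width: 0.0149
```

```bash
python3 -m handwheel '{"offset":[[4,7,3],[0,0,0],[0,0,0]],"twist":[0,0,0],"fingers":[-1,-1,-1]}'
python3 - <<'E'
from cell import ctrl
from h import *
s=ctrl.observe();p=s["position"];print(p)
T=ctrl.snapshot("top");S=ctrl.snapshot("side")
tip=p+[0,0,-.0655]
print([proj(d,q) for d in(T,S) for q in(tip,(.542,.156,.062))])
im=S["color"].copy()
a=T["color"][190:270,200:300];x0,y0=270,140;b=im[y0:y0+80,x0:x0+90]
b=cv2.resize(b,(675,600),interpolation=cv2.INTER_CUBIC)
for q,c in((tip,(255,0,0)),((.542,.156,.062),(0,255,0))):
    u,v=proj(S,q);cv2.circle(b,(int((u-x0+.5)*7.5),int((v-y0+.5)*7.5)),4,c,-1)
cv2.imwrite("pics/b1s.png",b[...,::-1]);cv2.imwrite("pics/b1t.png",cv2.resize(a,(700,560))[...,::-1])
E
```

```text
t: 7.0
position: [0.5424, 0.1533, 0.1597]
eef_rot: [0.641, -3.065, 0.003]
wrist_force: [0.3, -0.3, -0.8]
grip_width: 0.0151
[0.54236999 0.15328728 0.15974685]
[(np.float64(245.93251834200092), np.float64(236.74342521339094)), (np.float64(246.4063024964512), np.float64(240.05734518291865)), (np.float64(305.9367844608193), np.float64(192.0290291816094)), (np.float64(305.4985833818997), np.float64(200.43040263174242))]
```

View pics/b1s.png

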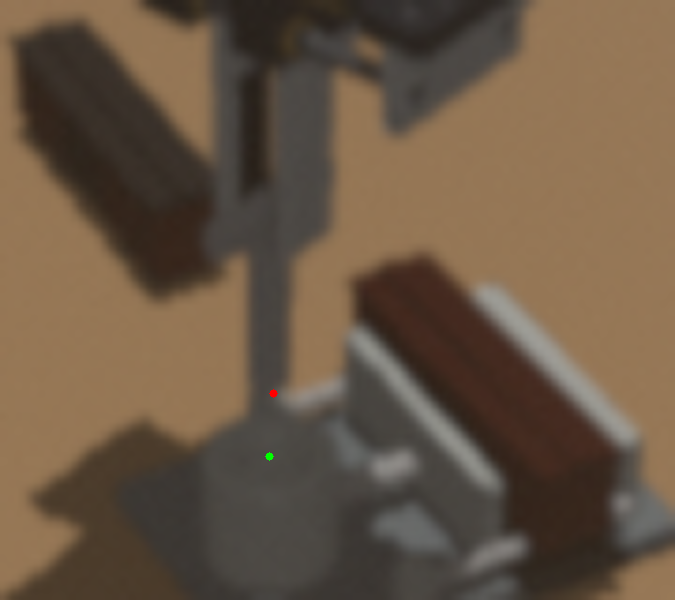

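View pics/b1t.png

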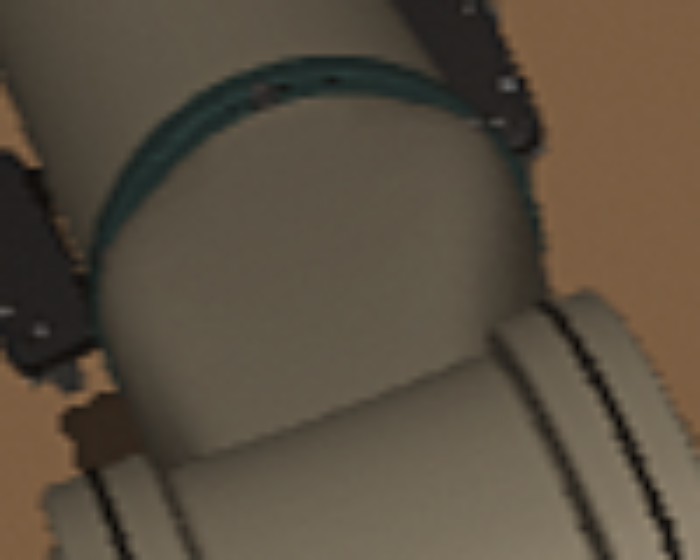

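```bash
python3 - <<'E'
from cell import ctrl
from h import *
s=ctrl.observe();p=s["position"];S=ctrl.snapshot("side")
x0,y0=270,140
w=np.array([-np.cos(np.radians(24.5)),-np.sin(np.radians(24.5)),0])
for n,P in(("low end bottom",p+w*.032+[0,0,.0095]),("low end top",p+w*.032+[0,0,.0235]),("tip",p+[0,0,-.0655]),("TCP",p)):
    u,v=proj(S,P);print(n,round((u-x0+.5)*7.5),round((v-y0+.5)*7.5))
b=S["color"][y0:y0+60,x0:x0+60]
g=cv2.convertScaleAbs(cv2.resize(b,(600,600),interpolation=cv2.INTER_CUBIC),alpha=1.8,beta=-20)
cv2.imwrite("pics/b2.png",g[...,::-1])
E
```

```text
low end bottom 214 272
low end top 213 239
tip 273 393
TCP 271 250
```

View pics/b2.png

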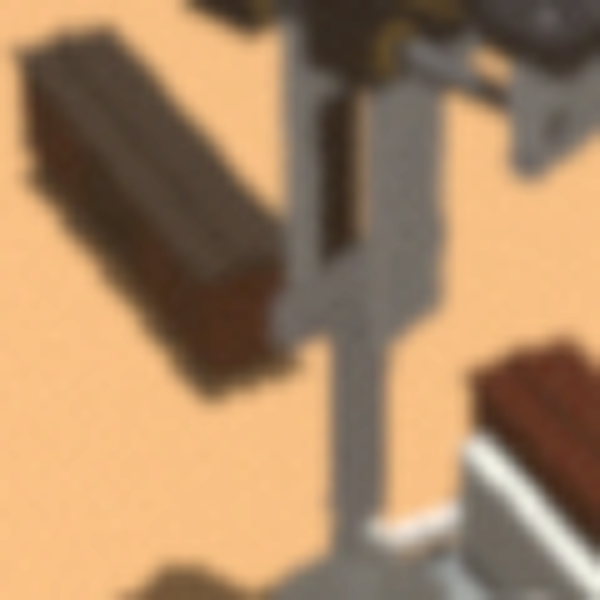

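```bash
python3 -m handwheel '{"offset":[[0,2,25],[0,0,25],[0,0,0],[0,0,0]],"twist":[0,0,0,0],"fingers":[-1,-1,-1,-1]}'
python3 - <<'E'
from cell import ctrl
from h import *
s=ctrl.observe();p=s["position"];S=ctrl.snapshot("side")
w=np.array([-np.cos(np.radians(24.5)),-np.sin(np.radians(24.5)),0])
def pts(p,x0,y0,k):
  for n,P in(("low end bottom",p+w*.032+[0,0,.0095]),("low end top",p+w*.032+[0,0,.0235]),("tip",p+[0,0,-.0655]),("TCP",p)):
    u,v=proj(S,P);print(n,round((u-x0+.5)*k),round((v-y0+.5)*k))
print("old a3s");pts(np.array([.4619,-.1799,.1637]),290,220,6)
u,v=proj(S,p);x0,y0=int(u)-30,int(v)-35
print("new",p);pts(p,x0,y0,10)
b=S["color"][y0:y0+60,x0:x0+60]
g=cv2.convertScaleAbs(cv2.resize(b,(600,600),interpolation=cv2.INTER_CUBIC),alpha=1.8,beta=-20)
cv2.imwrite("pics/b3.png",g[...,::-1])
E
```

```text
t: 7.55
position: [0.5411, 0.1549, 0.21]
eef_rot: [0.641, -3.063, 0.003]
wrist_force: [0.3, 0.1, -0.1]
grip_width: 0.0149
old a3s
low end bottom 266 300
low end top 267 273
tip 309 382
TCP 317 265
new [0.5411045  0.15485549 0.20999098]
low end bottom 234 383
low end top 233 337
tip 316 558
TCP 313 357
```

View pics/b3.png

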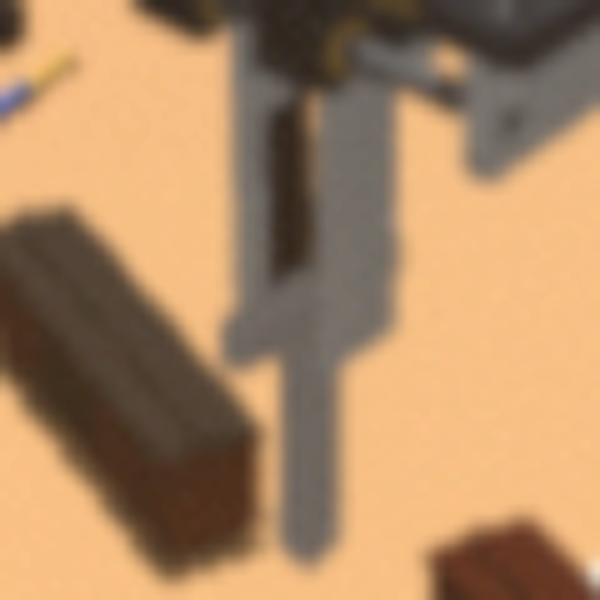

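The tip is clear of the background at (307,565), against a predicted (316,558). That is about 3 mm off towards -x, with a lean of only 2-3 degrees. I'll shift a little and lower into the mouth.

```bash
python3 -m handwheel '{"offset":[[4,2,-25],[0,0,-25],[0,0,0],[0,0,-10],[0,0,-10]],"twist":[0,0,0,0,0],"fingers":[-1,-1,-1,-1,-1]}'
```

```text
t: 8.1
position: [0.5447, 0.1565, 0.1361]
eef_rot: [0.64, -3.062, 0.004]
wrist_force: [-0.2, 0.6, -0.8]
grip_width: 0.0152
```

```bash
python3 -m handwheel '{"offset":[[0,0,-10],[0,0,-5],[0,0,0]],"twist":[0,0,0],"fingers":[-1,-1,-1]}'
python3 -m handwheel '{"offset":[[0,0,-8],[0,0,-5],[0,0,0]],"twist":[0,0,0],"fingers":[-1,-1,-1]}'
```

```text
t: 8.4
position: [0.5443, 0.1564, 0.1191]
eef_rot: [0.64, -3.061, 0.004]
wrist_force: [-0.5, 0.6, -1.8]
grip_width: 0.0149
t: 8.7
position: [0.545, 0.1566, 0.1057]
eef_rot: [0.64, -3.062, 0.003]
wrist_force: [-0.4, -0.5, -0.2]
grip_width: 0.0149
```

```bash
python3 -m handwheel '{"offset":[[0,0,-3],[0,0,0]],"twist":[0,0],"fingers":[-1,-1]}'
python3 -m handwheel '{"offset":[[0,0,-3],[0,0,0]],"twist":[0,0],"fingers":[-1,-1]}'
```

```text
t: 8.9
position: [0.5454, 0.1571, 0.103]
eef_rot: [0.641, -3.063, 0.003]
wrist_force: [-0.6, 0.7, 1.3]
grip_width: 0.0149
t: 9.1
position: [0.5461, 0.1575, 0.1009]
eef_rot: [0.641, -3.065, 0.002]
wrist_force: [-1.5, -0.3, 3.5]
grip_width: 0.0146
```

```bash
python3 -m handwheel '{"offset":[[-1,0,-2],[0,0,-1],[0,0,0]],"twist":[0,-3,-3],"fingers":[-1,-1,-1]}'
python3 -m handwheel '{"offset":[[0,0,-1],[0,0,0],[0,0,0]],"twist":[-4,-4,0],"fingers":[-1,-1,-1]}'
python3 - <<'E'
from cell import ctrl
s=ctrl.observe();print(s["joint_positions"].round(3),s["torque"])
E
```

```text
t: 9.4
position: [0.5465, 0.1573, 0.0993]
eef_rot: [0.476, -3.099, 0.002]
wrist_force: [-0.7, -0.8, 6.0]
grip_width: 0.0149
t: 9.7
position: [0.5472, 0.1568, 0.0997]
eef_rot: [0.248, -3.127, 0.002]
wrist_force: [-1.1, 0.2, 5.2]
grip_width: 0.0146
[-0.27   0.654 -0.091  1.839  0.091  0.658  1.314] [0.0492338  0.34517924 0.04934803]
```

```bash
python3 -m handwheel '{"offset":[[-3,0,-1],[0,0,-1],[0,0,0],[0,0,0]],"twist":[-4,-4,-4,0],"fingers":[-1,-1,-1,-1]}'
python3 -m handwheel '{"offset":[[-1,0,-1],[0,0,0],[0,0,-1],[0,0,0]],"twist":[-4,-4,-4,0],"fingers":[-1,-1,-1,-1]}'
python3 - <<'E'
from cell import ctrl
s=ctrl.observe();print(s["joint_positions"].round(3),s["torque"])
E
```

```text
t: 10.1
position: [0.5462, 0.1558, 0.0999]
eef_rot: [0.094, 3.14, -0.003]
wrist_force: [-0.2, 0.1, 5.1]
grip_width: 0.0147
t: 10.5
position: [0.5461, 0.1548, 0.0998]
eef_rot: [0.436, 3.108, -0.004]
wrist_force: [-1.2, -0.1, 5.6]
grip_width: 0.015
[-0.351  0.649  0.036  1.852 -0.03   0.639  0.994] [0.03392949 0.30241031 0.07059517]
```

```bash
python3 -m handwheel '{"offset":[[-2,1,-1],[0,0,0],[0,0,-1],[0,0,0]],"twist":[-4,-4,-4,0],"fingers":[-1,-1,-1,-1]}'
python3 -m handwheel '{"offset":[[-1,0,-1],[0,0,0],[0,0,-1],[0,0,0]],"twist":[-4,-4,-4,0],"fingers":[-1,-1,-1,-1]}'
python3 - <<'E'
from cell import ctrl
s=ctrl.observe();print(s["joint_positions"].round(3),s["torque"])
E
```

```text
t: 10.9
position: [0.5451, 0.1543, 0.0996]
eef_rot: [0.771, 3.04, -0.006]
wrist_force: [-0.7, -1.1, 4.9]
grip_width: 0.015
t: 11.3
position: [0.5433, 0.1541, 0.0967]
eef_rot: [1.088, 2.942, -0.008]
wrist_force: [0.8, 1.4, -1.6]
grip_width: 0.0152
[-0.434  0.657  0.16   1.864 -0.154  0.632  0.68 ] [ 0.08548958 -0.06581803 -0.01207901]
```

The force fell from 5 N to about -1.6 N (just the key's weight), so the key has begun to drop. I'll press down.

```bash
python3 -m handwheel '{"offset":[[0,0,-4],[0,0,-4],[0,0,0]],"twist":[0,0,0],"fingers":[-1,-1,-1]}'
python3 -m handwheel '{"offset":[[0,0,-3],[0,0,-3],[0,0,0]],"twist":[0,0,0],"fingers":[-1,-1,-1]}'
```

```text
t: 11.6
position: [0.5436, 0.1541, 0.0881]
eef_rot: [1.08, 2.945, -0.008]
wrist_force: [-0.3, -0.3, 4.7]
grip_width: 0.0147
t: 11.9
position: [0.5457, 0.1534, 0.086]
eef_rot: [1.078, 2.942, -0.004]
wrist_force: [-2.2, -0.3, 8.5]
grip_width: 0.0146
```

The key is seated: its tip is about 41 mm below the mouth with 8.5 N on it. Now I'll turn clockwise.

```bash
python3 -m handwheel '{"offset":[[-2,1,0],[0,0,0],[0,0,0],[0,0,-1]],"twist":[-6,-6,-6,-6],"fingers":[-1,-1,-1,-1]}'
python3 - <<'E'
from cell import ctrl
s=ctrl.observe();print(s["joint_positions"].round(3),s["torque"])
E
```

```text
t: 12.3
position: [0.5432, 0.1534, 0.0877]
eef_rot: [1.683, 2.645, -0.005]
wrist_force: [-2.2, 0.2, 5.2]
grip_width: 0.0147
[-0.507  0.682  0.277  1.874 -0.287  0.622  0.382] [-0.07506209  0.45979863  0.19365908]
```

```bash
python3 -m handwheel '{"offset":[[-1,0,0],[0,0,-1],[0,0,0],[0,0,-1]],"twist":[-6,-6,-6,-6],"fingers":[-1,-1,-1,-1]}'
python3 - <<'E'
from cell import ctrl
s=ctrl.observe();print(s["joint_positions"].round(3),s["torque"])
E
python3 -m handwheel '{"offset":[[-1,0,0],[0,0,-1],[0,0,0],[0,0,-1]],"twist":[-5,-5,-5,-5],"fingers":[-1,-1,-1,-1]}'
python3 - <<'E'
from cell import ctrl
from h import *
s=ctrl.observe();print(s["joint_positions"].round(3),s["torque"])
S=ctrl.snapshot("side")
cv2.imwrite("pics/c1.png",cv2.resize(S["color"][140:230,270:370],(700,630)[:2] if 0 else (660,594),interpolation=cv2.INTER_CUBIC)[...,::-1])
E
```

```text
t: 12.7
position: [0.5419, 0.1533, 0.0875]
eef_rot: [2.212, 2.224, -0.007]
wrist_force: [-1.5, -0.1, 5.4]
grip_width: 0.0151
[-0.582  0.7    0.398  1.877 -0.416  0.648  0.073] [-0.08510733  0.57200181  0.19231868]
t: 13.1
position: [0.541, 0.1536, 0.0874]
eef_rot: [2.575, 1.795, -0.006]
wrist_force: [-2.0, -0.8, 5.0]
grip_width: 0.0149
[-0.642  0.721  0.497  1.879 -0.52   0.676 -0.187] [-0.1056651   0.50984479  0.18036   ]
```

View pics/c1.png

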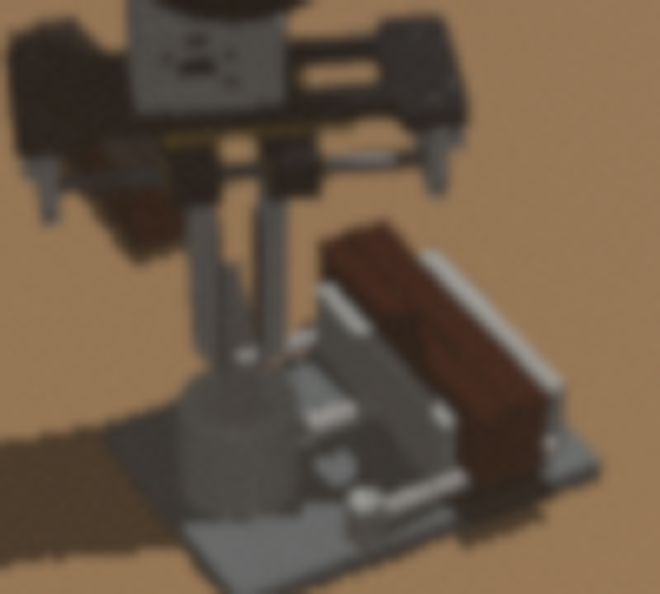

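The car and jaws are upright, the fingers still hold the key at (235,330), and the resisting torque is steady at 0.18 N m. I'll keep turning until it rises.

```bash
python3 -m handwheel '{"offset":[[0,0,0],[0,0,-1],[0,0,0]],"twist":[-5,-5,-5],"fingers":[-1,-1,-1]}'
python3 - <<'E'
from cell import ctrl
s=ctrl.observe();print(s["joint_positions"].round(3),s["torque"])
E

```

```text
t: 13.45
position: [0.5407, 0.154, 0.0876]
eef_rot: [2.795, 1.432, -0.007]
wrist_force: [-1.3, 0.3, 5.4]
grip_width: 0.0149
[-0.684  0.739  0.572  1.88  -0.595  0.703 -0.386] [-0.04858284  0.54781083  0.21789492]
```

```bash
python3 -m handwheel '{"offset":[[0,0,0],[0,0,-1]],"twist":[-5,-5],"fingers":[-1,-1]}'
python3 - <<'E'
from cell import ctrl
from h import *
s=ctrl.observe();print(s["joint_positions"].round(3),s["torque"])
S=ctrl.snapshot("side")
cv2.imwrite("pics/c2.png",cv2.resize(S["color"][140:230,270:370],(660,594),interpolation=cv2.INTER_CUBIC)[...,::-1])
E

```

```text
t: 13.65
position: [0.5405, 0.1544, 0.0875]
eef_rot: [-2.911, -1.179, 0.007]
wrist_force: [-0.9, 0.2, 5.8]
grip_width: 0.0147
[-0.71   0.753  0.619  1.88  -0.643  0.723 -0.518] [-0.00945579  0.44357592  0.48786931]
```

View pics/c2.png

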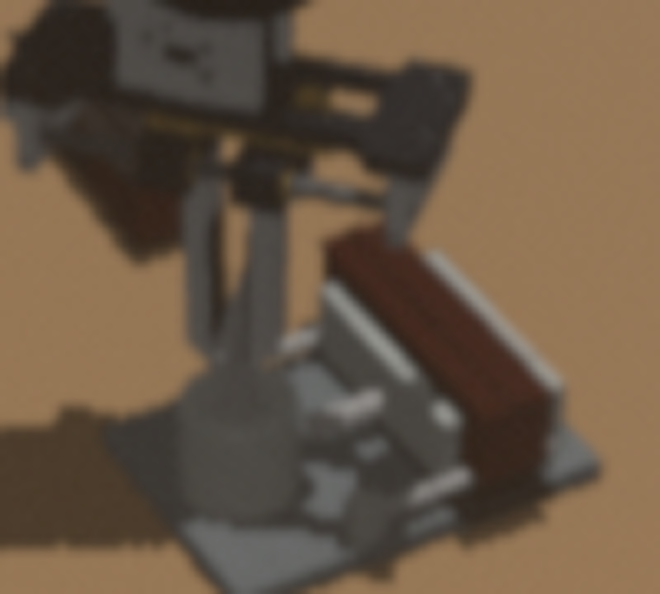

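The moving jaw is against the car, the car is against the fixed jaw, and the torque has jumped to 0.49 N m. I'll do one small check turn.

```bash
python3 -m handwheel '{"offset":[[0,0,0],[0,0,-1],[0,0,0]],"twist":[-3,0,0],"fingers":[-1,-1,-1]}'
python3 - <<'E'
from cell import ctrl
s=ctrl.observe();print(s["torque"])
E

```

```text
t: 14.0
position: [0.5406, 0.1548, 0.0875]
eef_rot: [-2.94, -1.107, 0.007]
wrist_force: [-1.2, -0.3, 5.7]
grip_width: 0.0149
[-0.14508336  0.41734106  0.46861549]
```

```bash
python3 -m handwheel '{"offset":[[0,0,1],[0,0,1],[0,0,0]],"twist":[4,2,0],"fingers":[-1,-1,-1]}'
python3 - <<'E'
from cell import ctrl
s=ctrl.observe();print(s["torque"])
E

```

```text
t: 14.3
position: [0.5405, 0.1545, 0.0901]
eef_rot: [-2.873, -1.271, 0.008]
wrist_force: [-1.3, -0.4, 2.9]
grip_width: 0.015
[-0.15481397  0.28817862  0.21597874]
```

```bash
python3 -m handwheel '{"offset":[[-1,0,0],[0,0,0],[0,0,0]],"twist":[4,0,0],"fingers":[-1,-1,-0.8]}'
python3 -m handwheel '{"offset":[[0,0,0],[0,0,0],[0,0,0],[0,0,0]],"twist":[0,0,0,0],"fingers":[-0.4,-0.2,0,0]}'
python3 - <<'E'
from cell import ctrl
from h import *
s=ctrl.observe();print(s["torque"])
S=ctrl.snapshot("side")
cv2.imwrite("pics/c3.png",cv2.resize(S["color"][140:230,270:370],(660,594),interpolation=cv2.INTER_CUBIC)[...,::-1])
E

```

```text
t: 14.6
position: [0.5402, 0.1543, 0.0902]
eef_rot: [2.828, 1.367, -0.006]
wrist_force: [-0.5, -0.1, 2.0]
grip_width: 0.0149
t: 15.0
position: [0.5396, 0.1545, 0.0892]
eef_rot: [2.831, 1.361, -0.008]
wrist_force: [-0.0, 1.0, 0.4]
grip_width: 0.0431
[-0.05720999  0.12827555 -0.03913214]
```

View pics/c3.png

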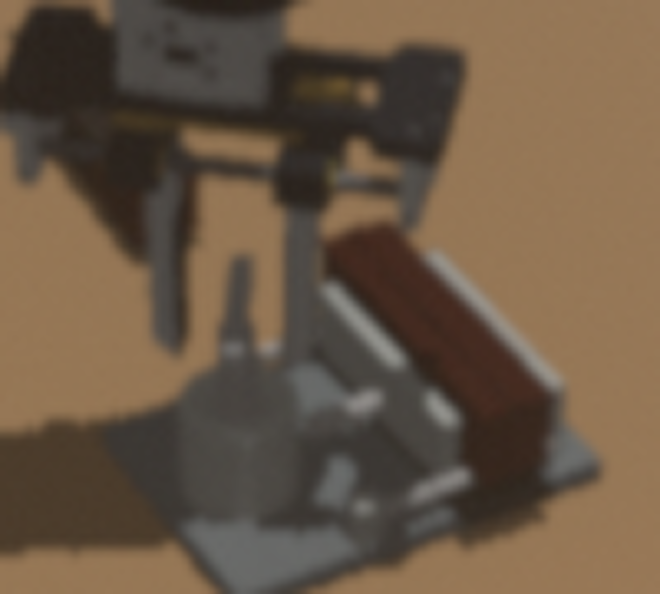

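The fingers are clear and the key stands in the turret at (240,320). I'll go straight up and then move away for a final check.

```bash
python3 -m handwheel '{"offset":[[0,0,20],[0,0,30],[0,0,40],[0,0,40],[0,0,40]],"twist":[0,0,0,0,0],"fingers":[0,0,0,0,0]}'
python3 -m handwheel '{"offset":[[-25,-45,0],[-20,-45,0],[0,-45,0],[0,-45,0],[0,-40,0]],"twist":[0,0,0,0,0],"fingers":[0,0,0,0,0]}'
python3 -m handwheel '{"offset":[[0,-40,0],[0,-40,0],[0,0,0],[0,0,0],[0,0,0]],"twist":[0,0,0,0,0],"fingers":[0,0,0,0,0]}'
python3 - <<'E'
from cell import ctrl
from h import *
T=ctrl.snapshot("top");S=ctrl.snapshot("side")
a=cv2.resize(T["color"][180:270,205:290],(400,424),interpolation=cv2.INTER_CUBIC)
b=cv2.resize(S["color"][160:240,280:370],(400,356),interpolation=cv2.INTER_CUBIC)
o=np.zeros((424,800,3),np.uint8);o[:,:400]=a;o[:356,400:]=b
cv2.imwrite("pics/d1.png",o[...,::-1]);cv2.imwrite("pics/d1f.png",T["color"][...,::-1]);
E
```

```text
t: 15.55
position: [0.5338, 0.1536, 0.2586]
eef_rot: [-2.831, -1.358, 0.031]
wrist_force: [2.2, 0.4, 0.3]
grip_width: 0.0466
t: 16.05
position: [0.4923, -0.063, 0.2648]
eef_rot: [-2.821, -1.38, 0.005]
wrist_force: [0.3, 0.0, -1.0]
grip_width: 0.0471
t: 16.55
position: [0.4901, -0.1527, 0.2656]
eef_rot: [2.829, 1.363, -0.004]
wrist_force: [-0.5, -0.4, -0.0]
grip_width: 0.0471
```

View pics/d1.png

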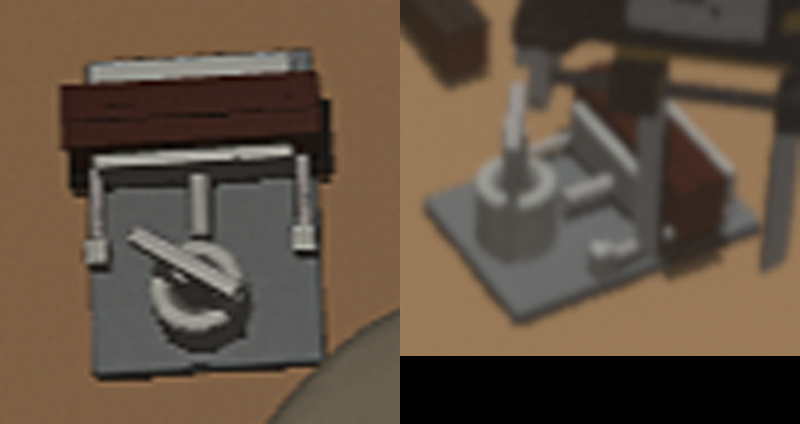

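View pics/d1f.png

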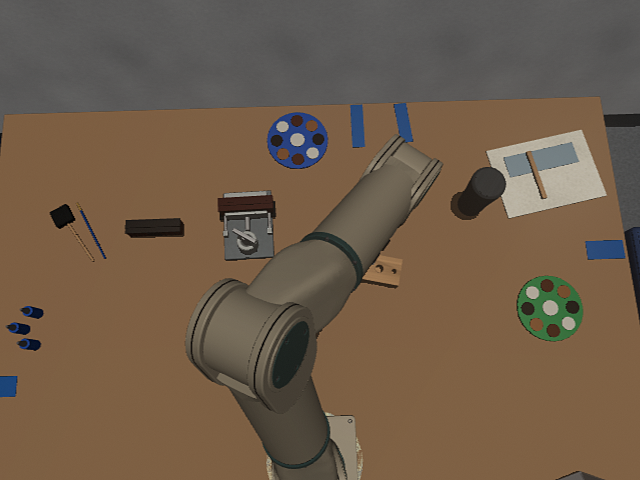

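The top view shows the key bar at about (245,236), the jaw strip moved forward to about row 213.5 from 217 (roughly 8 mm), and the car straight. Next I'll measure the key's upright position and the jaw travel.

```bash
python3 - <<'E'
from cell import ctrl
from h import *
T=ctrl.snapshot("top");S=ctrl.snapshot("side")
for z in(.115,):
    print("exp bar ctr px top",proj(T,(.542,.156,z)),"side",proj(S,(.542,.156,z)))
old=cv2.imread("pics/top0.png")[...,::-1]
# jaw strip: brightest rows between car and turret, per column; and car edge
for n,im in(("old",old),("new",T["color"])):
    g=cv2.cvtColor(np.ascontiguousarray(im),cv2.COLOR_RGB2GRAY).astype(float)
    r=[]
    for c in list(range(230,243))+list(range(252,262)):
        col=g[209:222,c];w=np.clip(col-95,0,None);r.append((w*np.arange(209,222)).sum()/max(w.sum(),1e-6))
    r=np.median(r);print(n,"jaw row",r,"x",ray(T,(246,r),.058)[0].round(4))
    m=cv2.cvtColor(np.ascontiguousarray(im),cv2.COLOR_RGB2HSV)[185:225,210:285]
    mm=((m[...,2]<80)&(m[...,1]>110)).astype(np.uint8)
    c=max(cv2.findContours(mm,0,1)[0],key=cv2.contourArea);M=cv2.moments(c);print(" car px",M["m10"]/M["m00"]+210,M["m01"]/M["m00"]+185, "x",ray(T,(246,M["m01"]/M["m00"]+185),.06)[0].round(4))
g=T["color"];b=cv2.convertScaleAbs(cv2.resize(g[220:260,225:270],(675,600),interpolation=cv2.INTER_CUBIC),alpha=1.2)
cv2.imwrite("pics/e1.png",b[...,::-1])
b=cv2.resize(S["color"][170:220,285:335],(600,600),interpolation=cv2.INTER_CUBIC)
cv2.imwrite("pics/e2.png",b[...,::-1])
E
```

```text
exp bar ctr px top (np.float64(243.8038929689012), np.float64(234.82804951291203)) side (np.float64(305.2907744848849), np.float64(185.62307372702577))
old jaw row 216.0 x 0.6073
 car px 244.90455665024632 205.66995073891627 x 0.6347
new jaw row 212.8987341772152 x 0.6157
 car px 245.1559176284227 203.53835709436524 x 0.6405
```

View pics/e1.png

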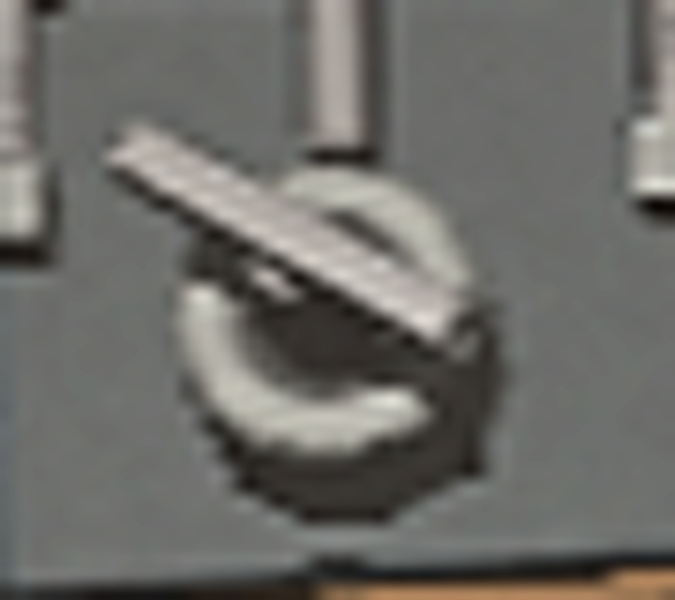

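View pics/e2.png

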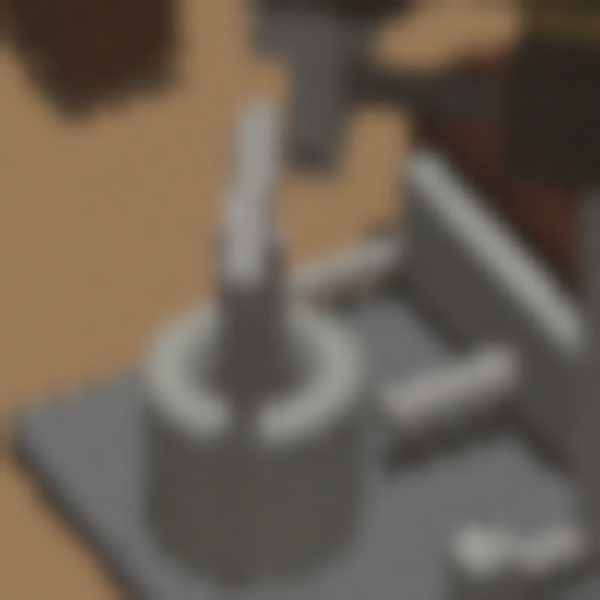

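The key's bar top is at (243.4,235.3) in the top view and (305.3,185.8) in the side view. For an upright key with its tip 36 mm down, I expected (243.8,234.8) and (305.3,185.6), so it agrees. The jaw has travelled about 8.4 mm. I'll hand in.

```bash
python3 - <<'E'
from cell import ctrl
s=ctrl.observe();print(s["t"],abs(s["qd"]).max());print(ctrl.sign_off())
E
```

```text
16.75 0.0035488926332141813
the job is handed in; nothing more can be done
None
```

The job is done and handed in at 16.75 s of the 51 s allowed; `sign_off` gives no verdict. I lifted the key from the rack and pressed it on the socket while turning it clockwise about 64° until it dropped. I then pressed it to about 41 mm below the mouth and turned it a further 98° or so clockwise. There the torque rose from about 0.2 to 0.47–0.49 N m and held. I eased off, let go and moved the arm clear.

**Last checks:**
- **Key:** it stands free and upright on the turret axis, its tip about 36 mm below the mouth. Both views agree within about half a pixel.
- **Jaw:** the camera measurement gives about 8.4 mm of travel.
- **Car:** it has shifted about 6 mm and looks upright against the fixed jaw.
- **Bystanders:** the spare car and tumbler look unmoved in the top view. The arm hid the jar in that picture, so I did not check it at the end; no move went near it below its height.

**What disagreed:**
- The grip read about 15 mm on the 10 mm bar, so the pads probably held the shank just below it.
- The key turned a little in the fingers, which fits my 98° being more than the 86° the jaw should have needed.

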